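Hang the thumb pot on the free branch of the turning tree

TASK

Turn the potting tree until its empty branch points over the little pointer on its foot. Then take the loose ceramic thumb pot that has a wire hanger, set its hanger down on that branch behind the upturned tip, slide it along until it meets the soft rubber stop, and press it there gently but firmly for a moment before letting go. Leave it hanging still near the stop with the branch still over the pointer; do not knock or push the pot hard against the tree, leave the things already hanging in place, and do not disturb the pots and trowel on the bench.

Things in the scene. Friction and masses are not known exactly. Their poses are not given: they have to be found in the camera images.
- tree: Turning tree: cedar post 20 mm thick, upright hinge, four level branches 90 deg apart, 10 mm round rods. Origin on the hinge axis, 45 mm above the bench, z up; branch axes at z = 140 mm, post ends at z = 158 mm. The EMPTY branch lies along its -x axis. The other three carry hung things 75 mm from the axis. It turns freely either way and stays where left; friction 0.25 Nm: 3 N sideways at 85 mm turns it.
- branch_tip (a point): Point on the axis of the empty branch, 108 mm from the hinge axis, 185 mm above the bench. Here the tip bends up, to 17 mm above the branch's axis, and ends 116 mm from the hinge axis.
- mark (a point): Tip of the small aluminium pointer on the robot's side of the tree's fixed square cedar foot (190 mm square, 20 mm thick), 108 mm from the hinge axis, 20 mm above the bench. The empty branch faces the robot when its tip is straight above this.
- stop: Soft stop on the empty branch. The measured origin is its hub on the hinge axis at branch height, NOT the rubber. The rubber ring, 28 mm across, 10 mm long, is around the empty branch, its outer face 47 to 69 mm from the hinge axis, different each time and not measured: find it by feel. It yields like a spring, 3 N per mm, 8 mm at most. The other branches have rings too.
- pot: White ceramic thumb pot to hang, about 0.2 kg, standing. Origin under its centre, z up. Pot 45 mm high, 52 mm across the rim, 38 mm the foot. A 6 mm rod arches over it in its y-z plane: legs at y = +-27 mm, a shallow roof, underside z = 94 mm at the middle. A branch passes through the arch along its x axis (either way). Bamboo grip block on the roof: 12 mm along x, 26 mm along y, z = 98 to 140 mm.
- pot_hook (a point): Middle of the hanger's roof: rod axis, z = 97 mm of the pot. When the hanger rests on a branch this point is 8.8 mm above the branch's axis. Grip the block across its 12 mm (fingers closing along the pot's x), above z = 102 mm of the pot.
- hung_pot: Charcoal plastic pot on the tree, on a hanger and grip block like the white thumb pot's (origin 97 mm below its roof point, about 97 mm above the bench); it must stay hanging on its branch, and swings a little when the tree turns.
- hung_dibber: Cedar dibber on the tree, on a hanger and grip block like the white thumb pot's (origin 97 mm below its roof point, about 97 mm above the bench); it must stay hanging on its branch, and swings a little when the tree turns; it reaches 30 mm below its origin.
- hung_clay: Terracotta pot on the tree, on a hanger and grip block like the white thumb pot's (origin 97 mm below its roof point, about 97 mm above the bench); it must stay hanging on its branch, and swings a little when the tree turns.
- charcoal_pot: Bystander: large charcoal plastic pot on the bench, 130 mm across, 120 mm high; origin under its centre.
- thumb_pot: Bystander: small terracotta pot without a hanger, 60 mm across, 50 mm high; origin under its centre.
- trowel: Bystander: aluminium trowel lying on the bench, about 290 mm long along its x, 64 mm wide, 24 mm high; origin near its neck.
Things that resemble listed ones, but are neither listed nor needed, are in the scene too. Leave any blue or purple look-alike of the pot alone.

How it is judged:
By the outcome, as a careful person would: the job done as asked, in the order asked, and still so for the second after the job is handed in, with the robot touching nothing.
It also fails if it takes over 72 s, if anything falls off the work surface, if the arm or the gripper's body presses on something with over 40 N, if the wrist force passes 120 N, or if a joint passes its speed limit or range.

ROBOT

A 7-joint arm with a two-finger parallel gripper is mounted at the origin on the work surface. World frame = base frame: x ahead of the robot, y to its left, z up, the work surface at z = 0. Lengths are in m, angles in rad, forces in N, time in s.
With the tool pointing down it reaches from about 0.4 to 0.85 m from the base axis. Payload 4.5 kg.
Tool frame: the origin (TCP) lies on the centre line of the jaws, within the pads' length; the fingertips stand 8 mm ahead of it and the grasp point (between the pads) lies 11 mm behind it; z points along the fingers, x is the direction in which the jaws open and shut, and the axes are right-handed (so a half turn about z gives the same grasp; the last joint's range is limited). The gripper opens to 88 mm and grips with 3 to 60 N. Pads are 18 mm wide; open, the fingers measure 123 mm over their backs; the gripper's body (75 mm by 187 mm) begins 45 mm behind the grasp point.
Start: joints at [1.25, 0.689, -0.195, 1.565, 0.157, 0.902, -0.215], TCP at [0.217, -0.586, 0.212] pointing down, gripper open.
Joint ranges: [-3.01, 3.01], [-0.46, 2.08], [-1.47, 1.51], [0.13, 2.56], [-1, 4.14], [0.04, 2.09], [-2.66, 2.66]. Speed limits (rad/s): [2.57, 2.57, 3.14, 3.14, 3.14, 3.14, 3.14].

INTERFACE

Orientations are given as a unit quaternion [x, y, z, w].
In Python, from plant import r gives the robot as it stands.
- The arm moves only by the shell command python3 -m pendant 'ROWS' [FORCE]. ROWS is JSON, a list of rows, each a list of 3 entries, a list of its own where there are three numbers: the turn, a rotation vector about the tool's x, y, z in rad, then the shift along the tool's x, y, z in m, then the opening, from 0 (shut) to 1 (fully open). In form: [[[wx, wy, wz], [tx, ty, tz], claw], ...]. A call has 1 to 10 rows; each row is the pose to reach, as a shift and turn from the pose commanded when the call began, along the tool's axes at that moment; what a row does not reach only later rows make up. A row lasts 1/10 s, in which the tool goes at most 50 mm and 8.59 degrees, less where a joint would pass 70% of its speed; a pose out of reach is approached as far as the arm can. A call with a gripper value outside its range is refused whole. The fingers move at their own pace and stop on an object; FORCE is the grip in N (left out, the last holds). Time passes only in rows, so rows that repeat a pose let the fingers close. It gives the time, the measured TCP pose, the force and the opening at its end, in the units of the state.
- r.get_state(): the state, without advancing time (a new reading comes with each control period).
- r.snapshot(name): name is "scene" or "top" or "wrist"; returns a dict with "image" (420x560x3 uint8, red, green, blue), "mtx" (3x3 intrinsics, pixels), "dist" ([k1, k2, p1, p2, k3] as OpenCV has them; the pictures are not rectified), "R" (3x3) and "t" (3): a world point X has camera coordinates R X + t; the wrist camera has in their place "T_tool_cam" (4x4, takes a point from camera to tool coordinates, whose origin is the TCP and whose axes are the tool frame's). Camera axes: x right, y down, z forward; pixel columns grow to the right and rows downward; lengths in m; the calibration is good to about 2 mm. A picture is of the moment at which its call begins: read the wrist's pose just before it. There is no depth.
- r.finish_job(): hands the job in, once; it reports no verdict.
The state is a dict: "clock": time; "q": joint angles; "qd": joint speeds; "joint_torque": joint torques, N m; "tool_pos": TCP position; "eef_rot": TCP orientation; "contact_force": force on the tool from outside, world axes, zero at the start; "moment": the same for the moment, N m; "opening": opening from 0.0 (shut) to 1.0 (fully open).
Only numpy, scipy, OpenCV 4.12 (cv2) and the standard library are available. Lean on these libraries where they do the work, as an engineer would, in place of code of your own. Each camera call takes 0.05 s, during which the arm holds its last target. There are 200 camera calls.

## Working session

There is one attempt and no reset: what is moved stays moved. The work goes in short steps, Python scripts to look and compute and a shell command to move; the robot and the scene stay as the last step left them, time stands still between calls to the robot, and variables do not carry over. Pictures are saved under pics/ and viewed, about 8 in all and at most 12, crops included, and the job is handed in when it is done.

```bash
ls; mkdir -p pics; python3 - <<'E'
from plant import r
import cv2,numpy as np,pickle
s=r.get_state();print(s)
for n in("scene","top"):
    d=r.snapshot(n);pickle.dump(d,open(f"pics/{n}0.pkl","wb"));cv2.imwrite(f"pics/{n}0.png",cv2.resize(d["image"][:,:,::-1],(800,600)))
    print(n,d["mtx"],d["dist"],d["R"],d["t"])
E
```

```text
pics
{'clock': 0.0, 'q': array([ 1.24980519,  0.68996079, -0.19453389,  1.56633274,  0.15733081,
        0.9025016 , -0.21507751]), 'qd': array([ 0.00068326,  0.00030906, -0.00082796, -0.00029522,  0.00170809,
        0.00122091, -0.00024826]), 'joint_torque': array([-4.70453469e-04, -5.27547848e+01, -1.26731638e+00, -1.53424054e+01,
       -5.26993372e-02,  6.62337639e-03,  1.71344518e-04]), 'tool_pos': array([ 0.21683978, -0.58545953,  0.21072807]), 'eef_rot': array([ 8.20830273e-01, -5.71171470e-01, -7.80267599e-04, -4.54709315e-04]), 'contact_force': array([-0.16919526, -0.39307966, -0.44700559]), 'moment': array([-0.00438585, -0.01207543, -0.02241488]), 'opening': 1.000815678468106}
scene [[382.79655871   0.         274.62966692]
 [  0.         382.79655871 214.83070811]
 [  0.           0.           1.        ]] [0.03047268 0.         0.         0.         0.        ] [[-0.07760742  0.9968722  -0.01493011]
 [ 0.75471802  0.04895727 -0.65422007]
 [-0.65144286 -0.06204036 -0.75615686]] [ 0.11298137 -0.35966034  1.38787702]
top [[412.12864504   0.         273.66303103]
 [  0.         412.12864504 210.00914301]
 [  0.           0.           1.        ]] [-0.06817959  0.          0.          0.          0.        ] [[-0.02398937 -0.99968984  0.006689  ]
 [-0.9912015   0.02291341 -0.13036321]
 [ 0.13016951 -0.00975748 -0.99144374]] [-0.0620291   0.60902424  1.06909104]
```

View pics/scene0.png

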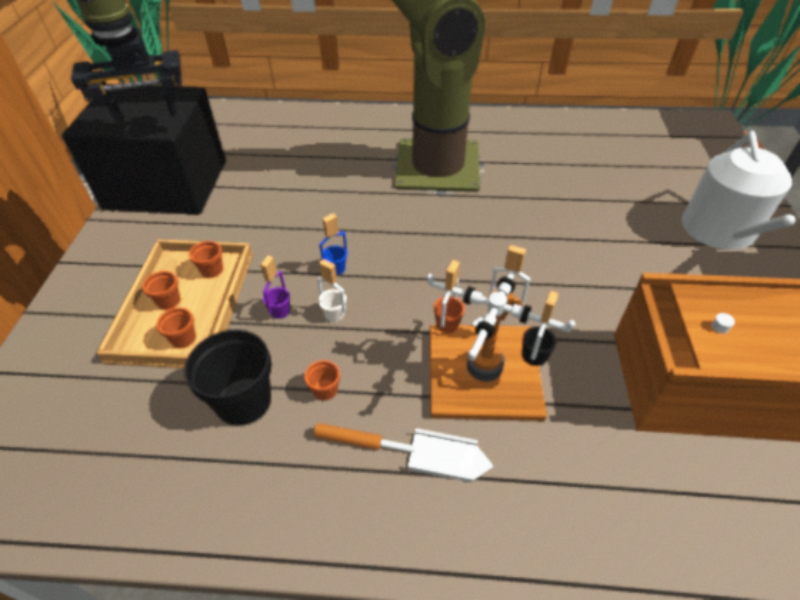

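View pics/top0.png

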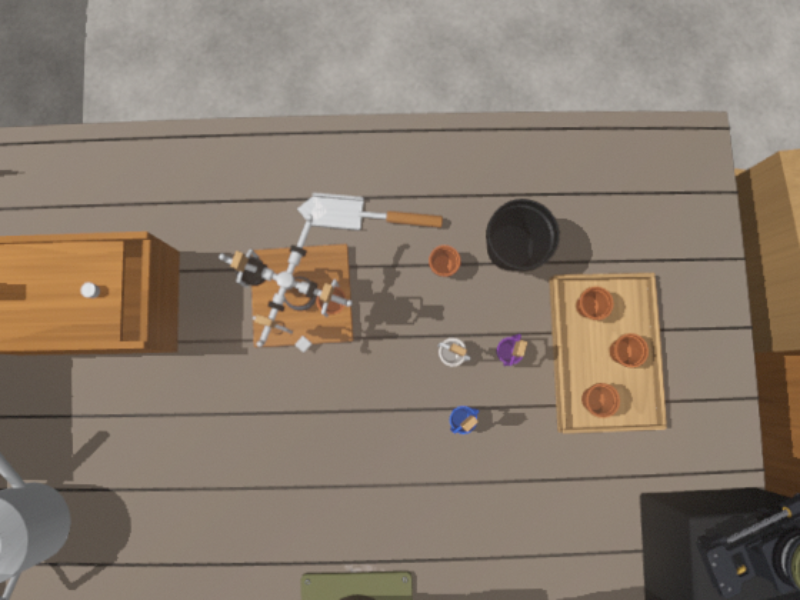

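Scene view: the tree is at about (490,310). The white hanger pot is at (332,300), next to blue (334,255) and purple (277,297) look-alikes. Top view: the hub is at (287,280), and the empty branch appears to point away from the robot, to (305,222). The mark is the pointer at (303,344), and the white pot is at (453,351). I'll enlarge these.

```bash
cat > h.py <<'E'
import cv2,numpy as np,pickle
def crop(n,u0,v0,w,h,k,out):
    d=pickle.load(open(f"pics/{n}.pkl","rb"));im=d["image"][v0:v0+h,u0:u0+w,::-1]
    im=cv2.resize(im,None,fx=k,fy=k,interpolation=cv2.INTER_CUBIC)
    for i in range(0,w,10):
        cv2.line(im,(i*k,0),(i*k,4 if i%50 else 12),(0,255,255),1)
        if (u0+i)%20==0: cv2.putText(im,str(u0+i),(i*k,22),0,.4,(0,255,255),1)
    for i in range(0,h,10):
        cv2.line(im,(0,i*k),(6,i*k),(0,255,255),1)
        if (v0+i)%20==0: cv2.putText(im,str(v0+i),(8,i*k+4),0,.4,(0,255,255),1)
    if out: cv2.imwrite(out,im)
    return im
def ray(d,uv):
    p=cv2.undistortPoints(np.array([[uv]],float),d["mtx"],d["dist"])[0,0]
    R,t=d["R"],d["t"];return -R.T@t,R.T@np.r_[p,1]
def at(d,uv,z):
    c,v=ray(d,uv);return (c+v*(z-c[2])/v[2])[:3]
def proj(d,X):
    return cv2.projectPoints(np.array(X,float).reshape(-1,3),cv2.Rodrigues(d["R"])[0],d["t"],d["mtx"],d["dist"])[0][:,0]
def load(n): return pickle.load(open(f"pics/{n}.pkl","rb"))
E
python3 - <<'E'
from h import *
crop("top0",150,145,200,150,4,"pics/c1.png")
crop("scene0",170,140,240,160,3,"pics/c2.png")
E
```

```text
(no output)
```

View pics/c1.png

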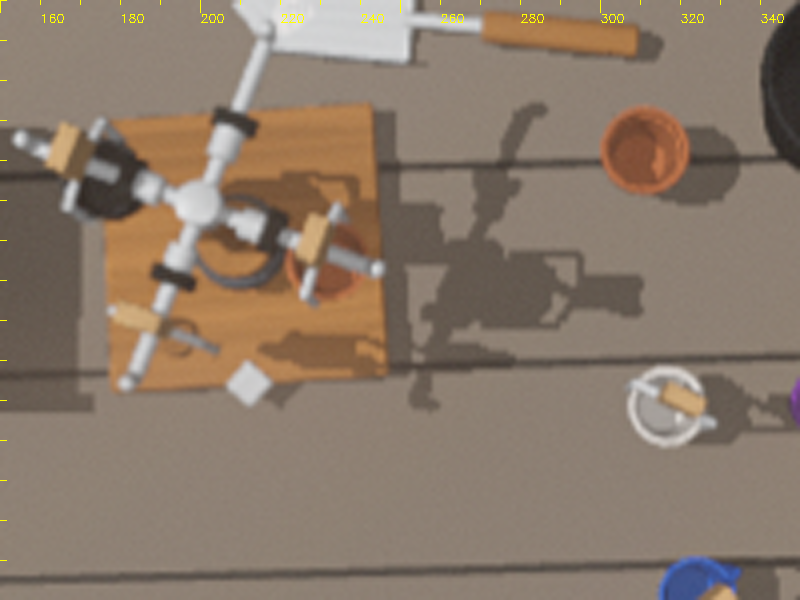

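View pics/c2.png

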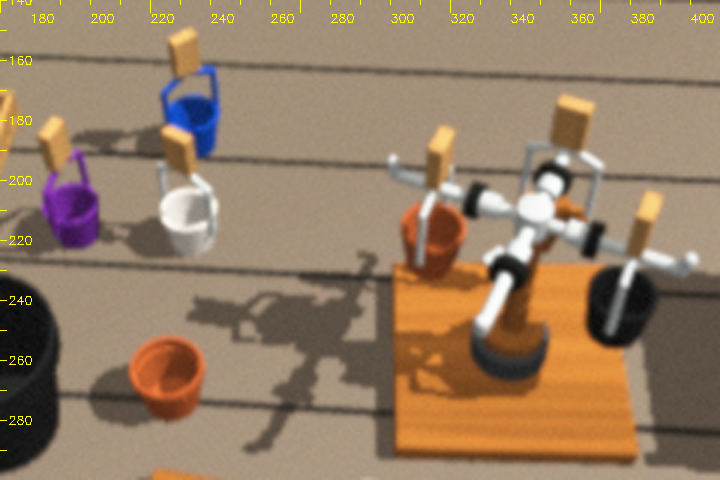

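```bash
python3 - <<'E'
from h import *
T=load("top0");S=load("scene0")
c=lambda x,y:(150+x/4,145+y/4)
s=lambda x,y:(170+x/3,140+y/3)
ang=lambda v:np.degrees(np.arctan2(v[1],v[0]))
hub=at(T,c(199,202),.200);print("hub",hub, "scene",at(S,s(536,205),.203))
co=[at(T,c(*p),.02) for p in((104,121),(371,103),(386,376),(110,390))];print("foot",np.mean(co,0),ang(co[0]-co[3]),ang(co[1]-co[2]),ang(co[0]-co[1])-90,ang(co[3]-co[2])-90, np.linalg.norm(co[0]-co[1]))
m=at(T,c(250,407),.02);print("mark",m)
H=np.mean(co,0)
tip=at(T,c(268,28),.200);print("tip",tip,ang(tip-hub))
for n,p in dict(dib=(127,382),char=(19,138),clay=(377,269)).items():
    t=at(T,c(*p),.2);print(n,t,ang(t-hub),np.linalg.norm((t-hub)[:2]))
print("rim",at(T,c(667,406),.045),"scene",at(S,s(189,206),.045))
a,b=at(T,c(632,381),.088),at(T,c(714,426),.088);print("legs",a,b,(a+b)/2,ang(b-a),np.linalg.norm(a-b))
print("block",at(T,c(686,397),.14))
print("scene block top", at(S,s(181,132),.14))
E
```

```text
hub [0.62418937 0.09533417 0.2       ] scene [0.62779559 0.09736795 0.203     ]
foot [0.62373951 0.09629613 0.02      ] 1.6633128645216266 2.2706887042711204 2.5357763306994343 1.6337779452725982 0.18600091329302137
mark [0.51341126 0.09166092 0.02      ]
tip [0.7267758  0.05490261 0.2       ] -21.510487306875934
dib [0.52105933 0.13668279 0.2       ] 158.15234007311795 0.11111036537014388
char [0.66455774 0.20077754 0.2       ] 69.05094979228319 0.11290663905673767
clay [ 0.58276734 -0.00708333  0.2       ] -112.02051728144644 0.11047682869172179
rim [ 0.5064663  -0.18827378  0.045     ] scene [ 0.50554397 -0.18629135  0.045     ]
legs [ 0.52122999 -0.16165611  0.088     ] [ 0.49129908 -0.21298661  0.088     ] [ 0.50626453 -0.18732136  0.088     ] -120.2465432149773 0.059419522570794685
block [ 0.50785004 -0.18936501  0.14      ]
scene block top [ 0.507098  -0.1834854  0.14     ]
```

```bash
cat >> h.py <<'E'
from scipy.spatial.transform import Rotation as Ro
def plan(p,yaw,pos=None,rot=None):
    """tool-frame turn+shift from current pose to TCP p, tool x at world yaw (deg), pointing down"""
    from plant import r
    s=r.get_state();R0=Ro.from_quat(s["eef_rot"]);pos=s["tool_pos"]
    y=np.radians(yaw);x=np.array([np.cos(y),np.sin(y),0]);z=np.array([0,0,-1.])
    R1=Ro.from_matrix(np.c_[x,np.cross(z,x),z])
    print("turn",np.round((R0.inv()*R1).as_rotvec(),4),"shift",np.round(R0.inv().apply(np.array(p)-pos),4))
E
python3 - <<'E'
from h import *
plan((.709,.063,.32),68.5)
E
```

```text
turn [-1.9000e-03  9.0000e-04 -2.4115e+00] shift [-0.4373 -0.6868 -0.1086]
```

```bash
python3 -m pendant '[[[0,0,0],[0,0,-0.05],1],[[0,0,-0.1],[-0.01,-0.015,-0.10],1],[[0,0,-0.25],[-0.035,-0.055,-0.12],0.6],[[0,0,-0.4],[-0.06,-0.095,-0.12],0.4],[[0,0,-0.55],[-0.085,-0.134,-0.12],0.4],[[0,0,-0.7],[-0.11,-0.173,-0.12],0.4],[[0,0,-0.85],[-0.135,-0.212,-0.12],0.4],[[0,0,-1.0],[-0.16,-0.251,-0.12],0.4],[[0,0,-1.15],[-0.185,-0.29,-0.12],0.4],[[0,0,-1.3],[-0.21,-0.33,-0.12],0.4]]'; python3 -c "
from h import *
plan((.709,.063,.31),68.5)"
```

```text
clock: 1.1
tool_pos: [0.454, -0.2731, 0.3313]
eef_rot: [0.999, 0.045, -0.0, 0.0]
contact_force: [0.3, -1.6, 0.4]
opening: 0.401
turn [-2.0000e-04  7.0000e-04 -1.1058e+00] shift [ 0.2841 -0.3119  0.0211]
```

```bash
python3 -m pendant '[[[0,0,-0.15],[0.033,-0.036,0],0.4],[[0,0,-0.3],[0.067,-0.073,0],0.4],[[0,0,-0.45],[0.1,-0.11,0],0.4],[[0,0,-0.6],[0.133,-0.147,0],0.4],[[0,0,-0.75],[0.167,-0.183,0.005],0.4],[[0,0,-0.9],[0.2,-0.22,0.01],0.4],[[0,0,-1.02],[0.235,-0.258,0.015],0.4],[[0,0,-1.08],[0.265,-0.29,0.02],0.4],[[0,0,-1.106],[0.284,-0.312,0.021],0.4],[[0,0,-1.106],[0.284,-0.312,0.021],0.4]]'; python3 - <<'E'
from h import *
from plant import r
s=r.get_state();d=r.snapshot("wrist")
Tw=np.eye(4);Tw[:3,:3]=Ro.from_quat(s["eef_rot"]).as_matrix();Tw[:3,3]=s["tool_pos"]
M=np.linalg.inv(Tw@d["T_tool_cam"]);d["R"]=M[:3,:3];d["t"]=M[:3,3]
pickle.dump(d,open("pics/w1.pkl","wb"))
print(s["q"],d["T_tool_cam"])
im=d["image"][:,:,::-1].copy()
for X in [(.625,.096,.203),(.7255,.0564,.185),(.709,.063,.185)]:
    p=proj(d,X)[0];print(p);cv2.circle(im,tuple(int(v) for v in p),3,(0,0,255),1)
cv2.imwrite("pics/w1.png",im)
plan((.709,.063,.180),68.5)
E
```

```text
clock: 2.1
tool_pos: [0.7105, 0.0662, 0.3084]
eef_rot: [0.826, 0.563, 0.0, -0.002]
contact_force: [-1.0, 0.2, 0.2]
opening: 0.402
[ 0.16834414  0.83344441 -0.80665518  1.0908417   0.5659949   1.42669654
  0.66217182] [[ 9.99999820e-01  5.49393219e-04  2.42572812e-04 -3.48341713e-04]
 [-5.95900211e-04  9.57925625e-01  2.87015926e-01 -7.55046994e-02]
 [-7.46821086e-05 -2.87016019e-01  9.57925780e-01 -1.72245878e-01]
 [ 0.00000000e+00  0.00000000e+00  0.00000000e+00  1.00000000e+00]]
[269.28625655  77.44703094]
[269.68073303 211.25358202]
[269.76349144 191.31128302]
turn [-0.0024 -0.0001 -0.0021] shift [-0.0004 -0.0008  0.129 ]
```

View pics/w1.png

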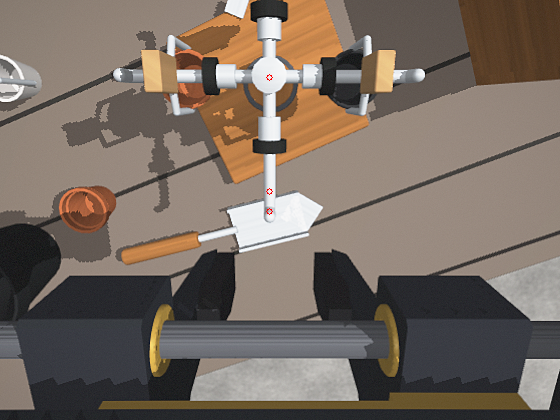

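The wrist view shows the empty branch running vertically from the hub (269,77) to the tip (269,211). The predicted points fall on it, so I'll descend and grip lightly.

```bash
python3 -m pendant '[[[0,0,0],[0,0,0.035],0.4],[[0,0,0],[0,0,0.07],0.4],[[0,0,0],[0,0,0.1],0.4],[[0,0,0],[0,0,0.12],0.3],[[0,0,0],[0,0,0.127],0.2],[[0,0,0],[0,0,0.127],0.08],[[0,0,0],[0,0,0.127],0.05],[[0,0,0],[0,0,0.127],0.05],[[0,0,0],[0,0,0.127],0.05]]' 6; python3 - <<'E'
from h import *
from plant import r
s=r.get_state();print(s["q"],s["contact_force"])
R0=Ro.from_quat(s["eef_rot"]);p=s["tool_pos"]
H=np.array([.625,.096,p[2]])
print(np.degrees(np.arctan2(*(p-H)[[1,0]])),np.linalg.norm((p-H)))
# rotations about hub CW by a -> tool-frame (from start of call, same for each call since geometry co-rotates)
for a in np.arange(5,46,5):
    W=Ro.from_euler("z",-a,degrees=True);q=H+W.apply(p-H)
    print(a,np.round((R0.inv()*W*R0).as_rotvec()[2],4),np.round(R0.inv().apply(q-p),4))
E
```

```text
clock: 3.05
tool_pos: [0.7111, 0.0604, 0.1849]
eef_rot: [0.828, 0.56, 0.001, 0.0]
contact_force: [-0.2, -0.2, -0.6]
opening: 0.053
[ 0.18574316  0.93255134 -0.76810654  1.27026025  0.64700477  1.1840959
  0.57708027] [-0.22902249 -0.20479042 -0.5668628 ]
-22.466378375713017 0.09313611584363293
5 0.0873 [-0.0081 -0.0004 -0.    ]
10 0.1745 [-0.0162 -0.0016 -0.    ]
15 0.2618 [-0.0241 -0.0034 -0.    ]
20 0.3491 [-0.0318 -0.006  -0.    ]
25 0.4363 [-0.0393 -0.0092 -0.0001]
30 0.5236 [-0.0464 -0.013  -0.0001]
35 0.6109 [-0.0532 -0.0174 -0.0001]
40 0.6981 [-0.0596 -0.0225 -0.0001]
45 0.7854 [-0.0656 -0.028  -0.0001]
```

```bash
python3 -m pendant '[[[0,0,0],[0,0,0],0.05],[[0,0,0],[0,0,0],0.05]]'; python3 - <<'E'
from h import *
from plant import r
s=r.get_state();d=r.snapshot("wrist");print(s["tool_pos"],s["contact_force"],s["moment"])
cv2.imwrite("pics/w2.png",d["image"][:,:,::-1][120:360,110:430].repeat(2,0).repeat(2,1))
E
```

```text
clock: 3.25
tool_pos: [0.7106, 0.0603, 0.1839]
eef_rot: [0.828, 0.561, 0.0, 0.0]
contact_force: [1.0, -0.0, -0.6]
opening: 0.049
[0.71058368 0.06032713 0.18392334] [ 0.99302019 -0.00387831 -0.59204902] [ 0.04105699 -0.1464566  -0.0187767 ]
```

View pics/w2.png

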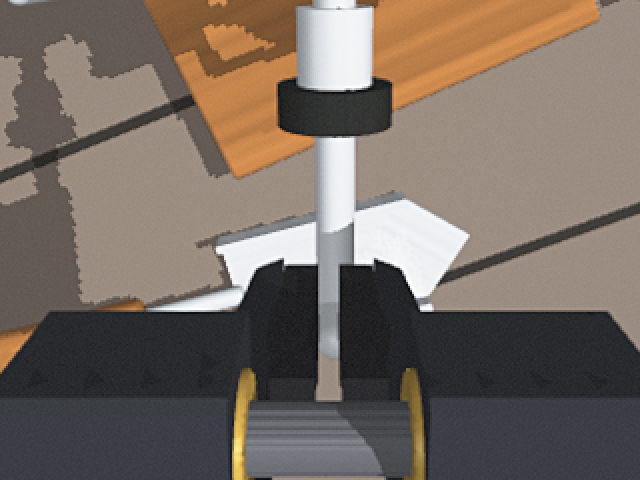

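```bash
python3 - <<'E'
from h import *
from plant import r
s=r.get_state();d=load("w1")
from plant import r
T=np.linalg.inv(d["T_tool_cam"]) if "T_tool_cam" in d else None
e=dict(mtx=d["mtx"],dist=d["dist"],R=T[:3,:3],t=T[:3,3])
P=lambda X:np.round((proj(e,X)-[110,120])*2)
print("pad tips",P([(-.00215,-.009,.008),(.00215,-.009,.008),(-.00215,.009,.008),(.00215,-.009,-.02)]))
R0=Ro.from_quat(s["eef_rot"]);
W=lambda X:R0.inv().apply(np.array(X)-s["tool_pos"])
u=np.array([np.cos(np.radians(-21.5)),np.sin(np.radians(-21.5)),0]);n=np.array([-u[1],u[0],0])
for rad in(.06,.085,.1,.108):
  for dz in (0,):print(rad,P([W(np.array([.625,.096,.185])+rad*u+k*n) for k in(-.005,.005)]).tolist(), W(np.array([.625,.096,.185])+rad*u))
E
```

```text
pad tips [[321. 216.]
 [337. 216.]
 [321. 278.]
 [338. 259.]]
0.06 [[316.0, 139.0], [357.0, 139.0]] [ 0.00174106 -0.03270543 -0.00127214]
0.085 [[317.0, 234.0], [356.0, 234.0]] [ 0.00187931 -0.00770582 -0.00126318]
0.1 [[317.0, 287.0], [356.0, 287.0]] [ 0.00196226  0.00729395 -0.0012578 ]
0.108 [[318.0, 315.0], [355.0, 315.0]] [ 0.0020065   0.01529383 -0.00125493]
```

```bash
python3 - <<'E'
from h import *
d=load("w1");print(d["mtx"],d["dist"])
T=np.linalg.inv(d["T_tool_cam"]);e=dict(mtx=d["mtx"],dist=d["dist"],R=T[:3,:3],t=T[:3,3])
for y in(-.009,0,.009):
  for z in(-.03,-.01,.008):print(y,z,proj(e,[(-.0177,y,z),(.0177,y,z)]).round().tolist())
E
```

```text
[[358.48244432   0.         273.90568081]
 [  0.         358.48244432 205.81914713]
 [  0.           0.           1.        ]] [0.00667051 0.         0.         0.         0.        ]
-0.009 -0.03 [[234.0, 259.0], [315.0, 259.0]]
-0.009 -0.01 [[238.0, 241.0], [311.0, 241.0]]
-0.009 0.008 [[241.0, 228.0], [308.0, 228.0]]
0 -0.03 [[234.0, 277.0], [315.0, 277.0]]
0 -0.01 [[239.0, 258.0], [310.0, 258.0]]
0 0.008 [[242.0, 244.0], [307.0, 244.0]]
0.009 -0.03 [[235.0, 295.0], [314.0, 295.0]]
0.009 -0.01 [[239.0, 274.0], [310.0, 274.0]]
0.009 0.008 [[242.0, 259.0], [307.0, 259.0]]
```

```bash
python3 -m pendant '[[[0,0,0],[-0.0,0,0],0.2],[[0,0,0],[0,0,0],0.35],[[0,0,0],[0.001,0,0.005],0.35],[[0,0,0],[0.002,0,0.010],0.35],[[0,0,0],[0.002,0,0.012],0.3],[[0,0,0],[0.002,0,0.012],0.2],[[0,0,0],[0.002,0,0.012],0.1],[[0,0,0],[0.002,0,0.012],0.05],[[0,0,0],[0.002,0,0.012],0.05]]' 6
```

```text
clock: 4.2
tool_pos: [0.7113, 0.0621, 0.1718]
eef_rot: [0.828, 0.56, 0.0, 0.0]
contact_force: [-0.2, -0.4, 1.1]
opening: 0.05
```

```bash
python3 -m pendant '[[[0,0,0],[0,0,0],0.2],[[0,0,0],[0,0,0],0.3],[[0,0,0],[0,0,0.004],0.3],[[0,0,0],[0,0,0.008],0.3],[[0,0,0],[0,0,0.012],0.3],[[0,0,0],[0,0,0.014],0.3],[[0,0,0],[0,0,0.014],0.2],[[0,0,0],[0,0,0.014],0.1],[[0,0,0],[0,0,0.014],0.05],[[0,0,0],[0,0,0.014],0.05]]' 6; python3 - <<'E'
from h import *
from plant import r
s=r.get_state();d=r.snapshot("wrist");print(s["tool_pos"],s["contact_force"],s["moment"])
cv2.imwrite("pics/w3.png",d["image"][:,:,::-1])
E
```

```text
clock: 5.2
tool_pos: [0.7112, 0.062, 0.1576]
eef_rot: [0.828, 0.561, 0.0, 0.0]
contact_force: [-0.2, -0.0, 0.1]
opening: 0.107
[0.71123494 0.06202269 0.15758323] [-0.23455661 -0.01169156  0.09457668] [-0.00044852 -0.10385879 -0.01845248]
```

View pics/w3.png

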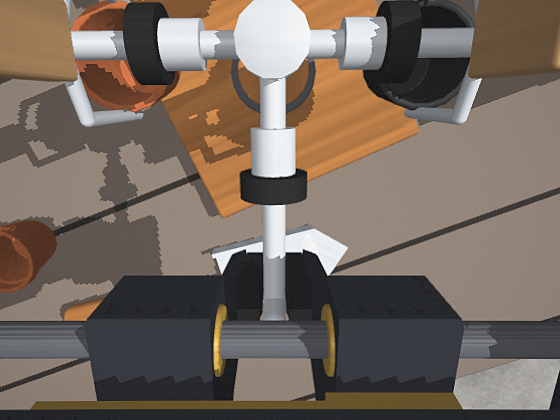

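The fingers now hold the branch: the opening is 0.107, or about 9.5 mm. That shows the real fingertips are about 20 mm above the reported TCP, not 8 mm below it. Next I'll turn the tree clockwise.

```bash
python3 -m pendant '[[[0,0,0.0698],[-0.0065,-0.0002,0],0.05],[[0,0,0.1396],[-0.0129,-0.0009,0],0.05],[[0,0,0.2094],[-0.0192,-0.002,0],0.05],[[0,0,0.2793],[-0.0255,-0.0036,0],0.05],[[0,0,0.3491],[-0.0316,-0.0056,0],0.05],[[0,0,0.4189],[-0.0376,-0.008,0],0.05],[[0,0,0.4887],[-0.0434,-0.0108,0],0.05],[[0,0,0.5585],[-0.049,-0.0141,0],0.05],[[0,0,0.6283],[-0.0544,-0.0177,0],0.05],[[0,0,0.6981],[-0.0595,-0.0216,0],0.05]]'; python3 - <<'E'
from h import *
from plant import r
s=r.get_state();p=s["tool_pos"]-[.625,.096,0];R=Ro.from_quat(s["eef_rot"]).as_matrix()
print(s["q"].round(2),np.degrees(np.arctan2(p[1],p[0])),np.hypot(p[0],p[1]),"yaw",np.degrees(np.arctan2(R[1,0],R[0,0])))
E
```

```text
clock: 6.25
tool_pos: [0.67, 0.0147, 0.1576]
eef_rot: [0.97, 0.242, 0.001, 0.0]
contact_force: [2.2, -1.3, -2.5]
opening: 0.11
[ 0.21  0.86 -0.6   1.46  0.54  0.98 -0.04] -61.01771186367417 0.0928971732807676 yaw 28.016337740270206
```

Good. Continuing.

```bash
python3 -m pendant '[[[0,0,0.0698],[-0.0065,-0.0002,0],0.05],[[0,0,0.1396],[-0.0129,-0.0009,0],0.05],[[0,0,0.2094],[-0.0192,-0.002,0],0.05],[[0,0,0.2793],[-0.0255,-0.0036,0],0.05],[[0,0,0.3491],[-0.0316,-0.0056,0],0.05],[[0,0,0.4189],[-0.0376,-0.008,0],0.05],[[0,0,0.4887],[-0.0434,-0.0108,0],0.05],[[0,0,0.5585],[-0.049,-0.0141,0],0.05],[[0,0,0.6283],[-0.0544,-0.0177,0],0.05],[[0,0,0.6981],[-0.0595,-0.0216,0],0.05]]' && python3 -m pendant '[[[0,0,0.0698],[-0.0065,-0.0002,0],0.05],[[0,0,0.1396],[-0.0129,-0.0009,0],0.05],[[0,0,0.2094],[-0.0192,-0.002,0],0.05],[[0,0,0.2793],[-0.0255,-0.0036,0],0.05],[[0,0,0.3491],[-0.0316,-0.0056,0],0.05],[[0,0,0.4189],[-0.0376,-0.008,0],0.05],[[0,0,0.4887],[-0.0434,-0.0108,0],0.05],[[0,0,0.5585],[-0.049,-0.0141,0],0.05],[[0,0,0.6283],[-0.0544,-0.0177,0],0.05],[[0,0,0.6981],[-0.0595,-0.0216,0],0.05]]'; cat > st.py <<'E'
from h import *
from plant import r
s=r.get_state();p=s["tool_pos"]-[.625,.096,0];R=Ro.from_quat(s["eef_rot"]).as_matrix()
print(s["q"].round(2),np.degrees(np.arctan2(p[1],p[0])),np.hypot(p[0],p[1]),"yaw",np.degrees(np.arctan2(R[1,0],R[0,0])))
E
python3 st.py
```

```text
clock: 7.25
tool_pos: [0.607, 0.0045, 0.1576]
eef_rot: [0.995, -0.105, 0.001, 0.001]
contact_force: [1.8, -1.7, -2.7]
opening: 0.11
clock: 8.25
tool_pos: [0.552, 0.0374, 0.1575]
eef_rot: [0.899, -0.439, 0.0, 0.001]
contact_force: [-0.6, -3.6, -0.5]
opening: 0.109
[-0.03  0.67 -0.2   1.84  0.21  0.65 -1.26] -141.23978842881064 0.09367118308696319 yaw -52.036534452692024
```

```bash
python3 -m pendant '[[[0,0,0.0698],[-0.0065,-0.0002,0],0.05],[[0,0,0.1396],[-0.0129,-0.0009,0],0.05],[[0,0,0.2094],[-0.0192,-0.002,0],0.05],[[0,0,0.2793],[-0.0255,-0.0036,0],0.05],[[0,0,0.3491],[-0.0316,-0.0056,0],0.05],[[0,0,0.4189],[-0.0376,-0.008,0],0.05],[[0,0,0.4887],[-0.0434,-0.0108,0],0.05],[[0,0,0.5585],[-0.049,-0.0141,0],0.05],[[0,0,0.637],[-0.055,-0.0182,0],0.05],[[0,0,0.637],[-0.055,-0.0182,0],0.05]]'; python3 - <<'E'
from h import *
from plant import r
exec(open("st.py").read())
s=r.get_state();d=r.snapshot("wrist")
Tw=np.eye(4);Tw[:3,:3]=Ro.from_quat(s["eef_rot"]).as_matrix();Tw[:3,3]=s["tool_pos"]
M=np.linalg.inv(Tw@d["T_tool_cam"]);d["R"]=M[:3,:3];d["t"]=M[:3,3]
pickle.dump(d,open("pics/w4.pkl","wb"))
im=d["image"][:,:,::-1].copy();print(proj(d,[(.625,.096,.203),(.5134,.0917,.02),(.517,.0922,.02),(.517,.0922,.185)]))
cv2.imwrite("pics/w4.png",im)
d=r.snapshot("top");pickle.dump(d,open("pics/top1.pkl","wb"))
a=crop("top1",160,160,90,90,6,None);cv2.imwrite("pics/t1.png",np.hstack([a[:420],cv2.resize(im,None,fx=.45,fy=1)]) if 0 else a)
E
```

```text
clock: 9.25
tool_pos: [0.5312, 0.0944, 0.1575]
eef_rot: [0.718, -0.696, -0.001, 0.001]
contact_force: [-5.0, 1.1, 2.5]
opening: 0.11
[-0.26  0.65 -0.01  1.88  0.    0.61 -1.81] -179.03924718820102 0.09383111098303851 yaw -88.23634728130163
[[278.96032736  29.12135991]
 [276.52871517 203.04489219]
 [276.1058572  199.17719991]
 [278.34663042 297.19740293]]
```

View pics/w4.png

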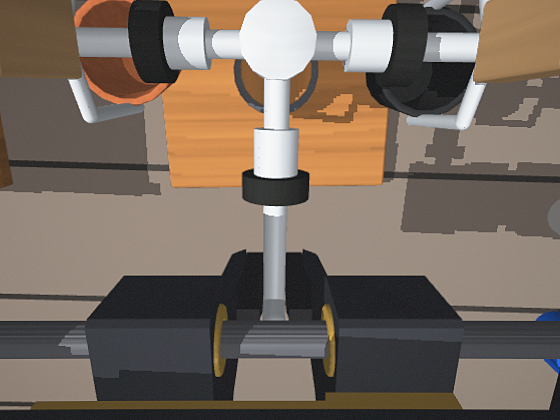

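```bash
python3 -m pendant '[[[0,0,0],[0,0,0],0.2],[[0,0,0],[0,0,0],0.4],[[0,0,0],[0,0,-0.02],0.4],[[0,0,0],[0,0,-0.06],0.4],[[0,0,0],[0,0,-0.10],0.4],[[0,0,0],[0,0.02,-0.14],0.4],[[0,0,0],[0,0.05,-0.15],0.4],[[0,0,0],[0,0.09,-0.15],0.4],[[0,0,0],[0,0.1,-0.15],0.4]]'; python3 - <<'E'
from h import *
from plant import r
s=r.get_state();d=r.snapshot("wrist")
Tw=np.eye(4);Tw[:3,:3]=Ro.from_quat(s["eef_rot"]).as_matrix();Tw[:3,3]=s["tool_pos"]
M=np.linalg.inv(Tw@d["T_tool_cam"]);d["R"]=M[:3,:3];d["t"]=M[:3,3]
pickle.dump(d,open("pics/w5.pkl","wb"))
t=r.snapshot("top");pickle.dump(t,open("pics/top1.pkl","wb"))
print(proj(d,[(.625,.096,.203),(.517,.0922,.02),(.517,.0922,.185)]).round().tolist())
im=d["image"][:,:,::-1]
cv2.imwrite("pics/w5.png",cv2.resize(im,(800,600),interpolation=cv2.INTER_CUBIC))
plan((.506,-.188,.25),-30.2)
E
```

```text
clock: 10.25
tool_pos: [0.4299, 0.09, 0.3081]
eef_rot: [0.718, -0.696, -0.0, 0.0]
contact_force: [-0.2, -0.2, 0.2]
opening: 0.399
[[274.0, -102.0], [274.0, 86.0], [275.0, 79.0]]
turn [-1.4000e-03 -6.0000e-04 -1.0136e+00] shift [ 0.2805 -0.065   0.0581]
```

View pics/w5.png

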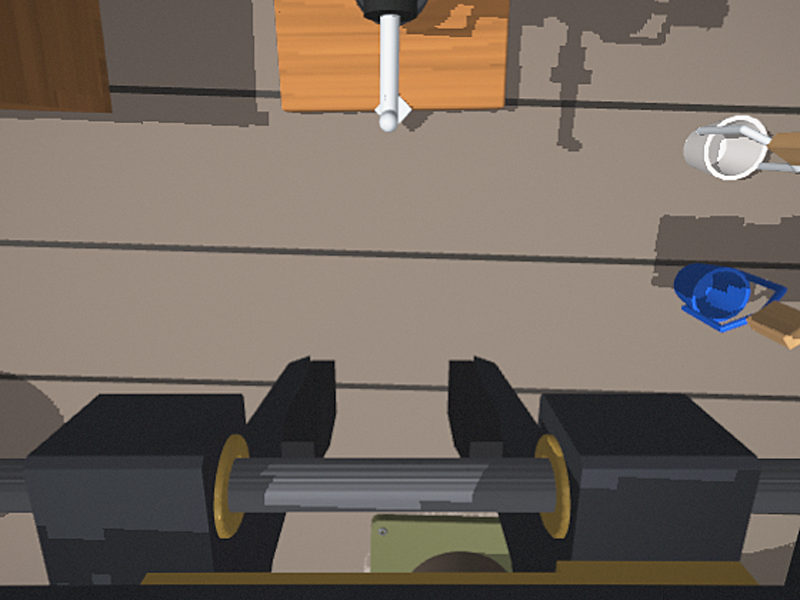

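```bash
python3 - <<'E'
from h import *
d=load("w5");f=lambda x,y,z:at(d,(x*.7,y*.7),z)
print("mark",f(394,110,.02),"tip",f(388,122,.2),"branch",f(390,60,.185),"foot corners",f(281,110,.02),f(506,107,.02))
c=load("w4");print("branch w4 near ring/near grip",at(c,(275.5,215),.185),at(c,(275,290),.185),"foot",at(c,(168,182),.02),at(c,(384,186),.02))
E
```

```text
mark [0.52746109 0.09086515 0.02      ] tip [0.51166027 0.09444299 0.2       ] branch [0.54323526 0.09438897 0.185     ] foot corners [0.52445797 0.18644571 0.02      ] [ 0.53272383 -0.00365397  0.02      ]
branch w4 near ring/near grip [0.55637332 0.09478429 0.185     ] [0.52063501 0.09384355 0.185     ] foot [0.52976074 0.18817932 0.02      ] [ 0.53211381 -0.00299555  0.02      ]
```

```bash
python3 - <<'E'
from h import *
ang=lambda v:np.degrees(np.arctan2(v[1],v[0]))%360
def white(im):
    g=im.astype(int);return (g.min(2)>150)&(g.max(2)-g.min(2)<25)
T0=load("top0");m=white(T0["image"]);
ys,xs=np.nonzero(m[233:252,203:222]);pk=np.array([xs.mean()+203,ys.mean()+233]);dm=at(T0,pk,.02);print("diamond",pk,len(xs),dm,[ang(dm-np.r_[h,0.02]) for h in((.6237,.0963),(.625,.096))])
T=load("top1");m=white(T["image"])
for v in range(188,250,3):
    x=np.nonzero(m[v,185:225])[0]+185
    if len(x): p=at(T,(x.mean(),v),.185);print(v,x.min(),x.max(),len(x),p[:2].round(4))
d=load("w5");m=white(d["image"])
for v in range(12,95,6):
    x=np.nonzero(m[v,255:300])[0]+255
    if len(x):print("w5",v,x.min(),x.max(),at(d,(x.mean(),v),.185)[:2].round(4))
E
```

```text
diamond [211.80555556 240.625     ] 72 [0.53005766 0.09344612 0.02      ] [np.float64(181.74562792642763), np.float64(181.54084331666672)]
188 198 201 4 [0.6447 0.0985]
191 196 202 7 [0.6375 0.0997]
194 185 224 24 [0.6302 0.0915]
197 185 216 32 [0.6231 0.0961]
200 186 202 8 [0.6163 0.1061]
203 198 201 4 [0.609  0.0985]
206 198 201 4 [0.6018 0.0985]
209 198 202 5 [0.5947 0.0973]
212 197 203 7 [0.5877 0.0973]
215 197 203 7 [0.5806 0.0973]
221 199 201 3 [0.5665 0.0973]
224 199 202 4 [0.5595 0.0962]
227 199 202 4 [0.5524 0.0962]
230 199 202 4 [0.5454 0.0962]
233 199 202 4 [0.5385 0.0962]
236 199 213 7 [0.5312 0.0848]
239 199 216 13 [0.5241 0.0778]
242 199 216 12 [0.5171 0.0754]
245 199 213 6 [0.5103 0.0801]
w5 12 266 278 [0.5635 0.0957]
w5 18 266 277 [0.5595 0.096 ]
w5 24 266 277 [0.5555 0.0959]
w5 30 266 277 [0.5514 0.0958]
w5 36 266 277 [0.5473 0.0956]
w5 42 266 277 [0.5432 0.0955]
w5 48 266 277 [0.539  0.0954]
w5 54 266 277 [0.5348 0.0953]
w5 60 266 277 [0.5306 0.0952]
w5 66 266 276 [0.5263 0.0954]
w5 72 266 284 [0.522  0.0923]
w5 78 263 286 [0.5177 0.0921]
w5 84 265 281 [0.5132 0.0937]
w5 90 267 275 [0.5087 0.0949]
```

```bash
python3 -m pendant '[[[0,0,-0.11],[0.025,-0.006,0],0.5],[[0,0,-0.22],[0.055,-0.012,0],0.5],[[0,0,-0.33],[0.09,-0.02,0.005],0.5],[[0,0,-0.44],[0.125,-0.028,0.01],0.5],[[0,0,-0.56],[0.16,-0.036,0.02],0.5],[[0,0,-0.68],[0.195,-0.045,0.03],0.5],[[0,0,-0.8],[0.23,-0.053,0.04],0.5],[[0,0,-0.92],[0.26,-0.06,0.05],0.5],[[0,0,-1.014],[0.281,-0.065,0.058],0.5],[[0,0,-1.014],[0.281,-0.065,0.058],0.5]]'; python3 - <<'E'
from h import *
from plant import r
s=r.get_state();d=r.snapshot("wrist")
Tw=np.eye(4);Tw[:3,:3]=Ro.from_quat(s["eef_rot"]).as_matrix();Tw[:3,3]=s["tool_pos"]
M=np.linalg.inv(Tw@d["T_tool_cam"]);d["R"]=M[:3,:3];d["t"]=M[:3,3]
pickle.dump(d,open("pics/w6.pkl","wb"))
print(s["q"].round(2),d["t"])
p=proj(d,[(.5065,-.187,.14),(.5065,-.187,.098)]);print(p)
im=crop("w6",160,80,240,180,3,None)
for q in p: cv2.circle(im,tuple(int(v) for v in (q-[160,80])*3),3,(0,0,255),1)
cv2.imwrite("pics/w6.png",im)
plan((.5065,-.187,.091),-30.2)
E
```

```text
clock: 11.35
tool_pos: [0.5071, -0.1933, 0.2477]
eef_rot: [0.965, -0.264, 0.0, 0.001]
contact_force: [-1.5, 0.1, 0.3]
opening: 0.502
[ 0.41  0.54 -0.21  1.77  0.14  0.85 -0.4 ] [-0.53388899  0.03709835  0.44892938]
[[270.84262865 187.1867263 ]
 [271.16811946 176.27102419]]
turn [-0.0002  0.     -0.0055] shift [-0.0023 -0.0027  0.1574]
```

View pics/w6.png

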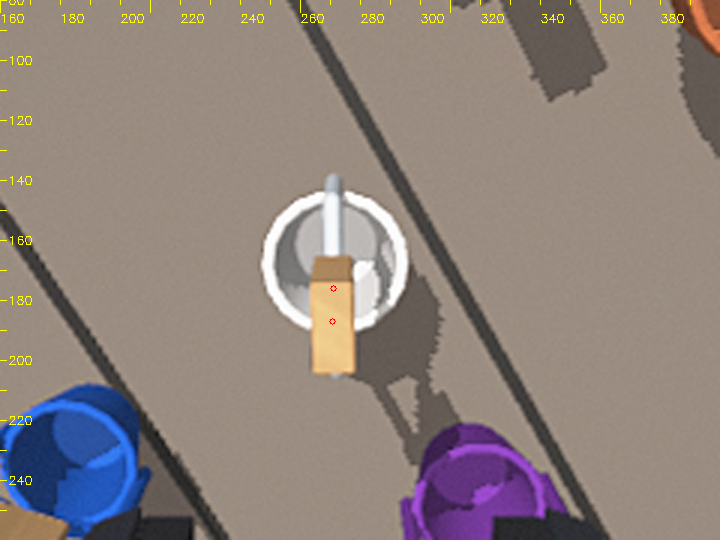

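The crop confirms the white ceramic pot. Its grip block is centred at crop (333,327) and aligned with the jaws, and the blue and purple pots are separate. Descending.

```bash
python3 -m pendant '[[[0,0,-0.005],[-0.002,-0.003,0.04],0.5],[[0,0,-0.005],[-0.002,-0.003,0.08],0.5],[[0,0,-0.005],[-0.002,-0.003,0.115],0.5],[[0,0,-0.005],[-0.002,-0.003,0.14],0.5],[[0,0,-0.005],[-0.002,-0.003,0.153],0.5],[[0,0,-0.005],[-0.002,-0.003,0.157],0.4],[[0,0,-0.005],[-0.002,-0.003,0.157],0.25],[[0,0,-0.005],[-0.002,-0.003,0.157],0.1],[[0,0,-0.005],[-0.002,-0.003,0.157],0.05],[[0,0,-0.005],[-0.002,-0.003,0.157],0.05]]' 25
```

```text
clock: 12.4
tool_pos: [0.5068, -0.185, 0.0936]
eef_rot: [0.966, -0.258, 0.001, 0.0]
contact_force: [0.6, 0.5, 3.6]
opening: 0.131
```

```bash
python3 -m pendant '[[[0,0,0],[0,0,0],0.05],[[0,0,0],[0,0,0],0.05]]' && python3 -m pendant '[[[0,0,0],[0,0,-0.01],0.05],[[0,0,0],[0,0,-0.03],0.05],[[0,0,0],[0,0,-0.06],0.05],[[0,0,0],[0,0,-0.09],0.05],[[0,0,0],[0,0,-0.11],0.05],[[0,0,0],[0,0,-0.12],0.05],[[0,0,0],[0,0,-0.12],0.05]]'; python3 -c "
from h import *
plan((.44,.0945,.2115),1.7)"
```

```text
clock: 12.6
tool_pos: [0.507, -0.1849, 0.0935]
eef_rot: [0.966, -0.258, 0.001, -0.0]
contact_force: [0.2, -0.4, 6.9]
opening: 0.132
clock: 13.3
tool_pos: [0.5063, -0.1849, 0.2136]
eef_rot: [0.966, -0.258, 0.001, 0.0]
contact_force: [-0.3, -0.4, -3.2]
opening: 0.133
turn [ 2.000e-04 -2.100e-03 -5.522e-01] shift [-0.1969 -0.2091  0.0018]
```

```bash
python3 - <<'E'
from h import *
from plant import r
d=r.snapshot("scene");pickle.dump(d,open("pics/scene1.pkl","wb"))
a=load("scene0")["image"].astype(int);b=d["image"].astype(int)
df=np.abs(a-b).max(2);
print("purple",df[176:225,178:205].max(),"blue",df[146:194,222:245].max(),"thumb",df[250:285,210:240].max(),"trowel",df[295:335,220:345].max())
cv2.imwrite("pics/s1.png",crop("scene1",160,60,200,150,4,None))
print(proj(d,[(.5063,-.1849,.2136+o) for o in(-.008,.021,.05)]))
E
```

```text
purple 101 blue 219 thumb 74 trowel 16
[[226.96440773 164.06166958]
 [225.59489633 154.65021568]
 [224.1536209  144.75669107]]
```

View pics/s1.png

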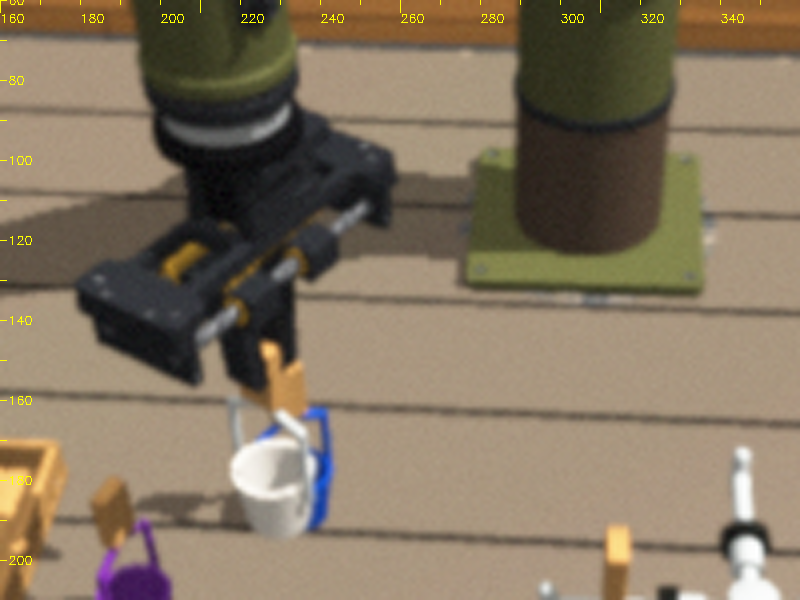

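The jaws hold the upper half of the bamboo block and the pot is upright. The purple pot is unmoved at (188,187). Now to carry the pot to just outside the branch tip.

```bash
python3 -m pendant '[[[0,0,-0.03],[-0.008,-0.009,0],0.05],[[0,0,-0.1],[-0.03,-0.032,0],0.05],[[0,0,-0.17],[-0.055,-0.058,0],0.05],[[0,0,-0.24],[-0.08,-0.085,0],0.05],[[0,0,-0.31],[-0.105,-0.112,0],0.05],[[0,0,-0.38],[-0.13,-0.138,0],0.05],[[0,0,-0.45],[-0.155,-0.165,0],0.05],[[0,0,-0.51],[-0.178,-0.189,0],0.05],[[0,0,-0.54],[-0.191,-0.203,0],0.05],[[0,0,-0.552],[-0.197,-0.209,0],0.05]]' && python3 -m pendant '[[[0,0,0],[0,0,0],0.05],[[0,0,0],[0,0,0],0.05],[[0,0,0],[0,0,0],0.05]]'; python3 - <<'E'
from h import *
plan((.54,.0955,.2136),1.7)
from plant import r
s=r.get_state();print(s["q"].round(2))
T=r.snapshot("top");pickle.dump(T,open("pics/top2.pkl","wb"))
d=r.snapshot("wrist")
Tw=np.eye(4);Tw[:3,:3]=Ro.from_quat(s["eef_rot"]).as_matrix();Tw[:3,3]=s["tool_pos"]
M=np.linalg.inv(Tw@d["T_tool_cam"]);d["R"]=M[:3,:3];d["t"]=M[:3,3];pickle.dump(d,open("pics/w7.pkl","wb"))
# branch in wrist view: runs along image x now; check columns
g=d["image"].astype(int);m=(g.min(2)>140)&(g.max(2)-g.min(2)<25)
print(proj(d,[(.54,.0957,.185),(.515,.095,.2)]))
c=proj(d,[(.54,.0957,.185)])[0]
for u in (int(c[0])-15,int(c[0]),int(c[0])+15):
    if 0<=u<560:
        v0=max(0,int(c[1])-25);y=np.nonzero(m[v0:v0+50,u])[0]+v0
        if len(y):print(u,y.min(),y.max(),at(d,(u,y.mean()),.185))
E
```

```text
clock: 14.35
tool_pos: [0.4376, 0.0975, 0.2117]
eef_rot: [1.0, 0.018, -0.001, -0.0]
contact_force: [0.0, 0.3, -3.1]
opening: 0.134
clock: 14.65
tool_pos: [0.4395, 0.0932, 0.2122]
eef_rot: [1.0, 0.014, -0.0, 0.001]
contact_force: [-0.3, -0.5, -3.3]
opening: 0.136
turn [ 0.0011  0.0006 -0.0025] shift [ 0.1005  0.0004 -0.0014]
[-0.08  0.48 -0.35  2.07  0.27  0.64 -0.58]
[[446.19791707 229.76172331]
 [413.29025746 239.31224446]]
431 223 238 [0.53110689 0.09498349 0.185     ]
446 223 238 [0.5399602  0.09523299 0.185     ]
461 223 238 [0.54880635 0.09548264 0.185     ]
```

```bash
python3 -m pendant '[[[0,0,0],[0.006,0,0],0.05],[[0,0,0],[0.018,0,0],0.05],[[0,0,0],[0.03,0,0],0.05],[[0,0,0],[0.042,0,0],0.05],[[0,0,0],[0.054,0,0],0.05],[[0,0,0],[0.066,0,0],0.05],[[0,0,0],[0.078,0,0],0.05],[[0,0,0],[0.09,0,0],0.05],[[0,0,0],[0.098,0,0],0.05],[[0,0,0],[0.1,0,0],0.05]]' && python3 -m pendant '[[[0,0,0],[0,0,0.004],0.05],[[0,0,0],[0,0,0.008],0.05],[[0,0,0],[0,0,0.012],0.05],[[0,0,0],[0,0,0.016],0.05],[[0,0,0],[0,0,0.016],0.05]]'; python3 st.py
```

```text
clock: 15.75
tool_pos: [0.5405, 0.0974, 0.2123]
eef_rot: [1.0, 0.014, 0.0, -0.0]
contact_force: [-0.0, 0.1, -1.9]
opening: 0.136
clock: 16.25
tool_pos: [0.5387, 0.0975, 0.1958]
eef_rot: [1.0, 0.015, -0.001, 0.0]
contact_force: [0.0, 0.6, -2.3]
opening: 0.133
[-0.06  0.62 -0.33  1.81  0.28  0.76 -0.51] 178.99869099348237 0.08626406465039824 yaw 1.715362187895738
```

```bash
python3 -m pendant '[[[0,0,0],[0,0.0015,0.001],0.05],[[0,0,0],[0,0.0015,0.003],0.05],[[0,0,0],[0,0.0015,0.004],0.05],[[0,0,0],[0,0.0015,0.004],0.05]]' && python3 -m pendant '[[[0,0,0],[0,0,0.001],0.05],[[0,0,0],[0,0,0.001],0.05]]'  && python3 -m pendant '[[[0,0,0],[0,0,0.001],0.05],[[0,0,0],[0,0,0.001],0.05]]'; python3 st.py
```

```text
clock: 16.65
tool_pos: [0.5394, 0.0961, 0.1924]
eef_rot: [1.0, 0.015, -0.0, 0.0]
contact_force: [-0.5, 0.3, -1.9]
opening: 0.135
clock: 16.85
tool_pos: [0.5395, 0.0962, 0.1915]
eef_rot: [1.0, 0.015, -0.0, 0.0]
contact_force: [-0.1, 0.3, -2.1]
opening: 0.133
clock: 17.05
tool_pos: [0.5397, 0.0963, 0.1908]
eef_rot: [1.0, 0.015, 0.0, -0.0]
contact_force: [-0.0, -1.1, -0.5]
opening: 0.136
[-0.06  0.63 -0.33  1.82  0.28  0.74 -0.51] 179.8015859270727 0.08534536645497069 yaw 1.6999215842937823
```

```bash
python3 -m pendant '[[[0,0,0],[0.003,0,0],0.05],[[0,0,0],[0.006,0,0],0.05],[[0,0,0],[0.009,0,0],0.05],[[0,0,0],[0.010,0,0],0.05]]' && python3 -m pendant '[[[0,0,0],[0.002,0,0],0.05],[[0,0,0],[0.003,0,0],0.05],[[0,0,0],[0.003,0,0],0.05]]' && python3 -m pendant '[[[0,0,0],[0.0015,0,0],0.05],[[0,0,0],[0.002,0,0],0.05],[[0,0,0],[0.002,0,0],0.05]]'; python3 - <<'E'
from h import *
d=load("w5");g=d["image"].astype(int)
# ring face estimate in w4: dark->rod edge along column of branch
c=load("w4");
for n,dd,row in(("w4",c,204),):print(at(dd,(275.5,row),.185),np.linalg.norm((at(dd,(275.5,row),.185)-[.625,.096,.185])))
E
```

```text
clock: 17.45
tool_pos: [0.5499, 0.0968, 0.1905]
eef_rot: [1.0, 0.015, 0.0, -0.0]
contact_force: [-1.5, 0.8, -0.3]
opening: 0.134
clock: 17.75
tool_pos: [0.5529, 0.0968, 0.1906]
eef_rot: [1.0, 0.015, 0.0, -0.0]
contact_force: [-0.4, 1.1, 0.1]
opening: 0.134
clock: 18.05
tool_pos: [0.5546, 0.0967, 0.1906]
eef_rot: [1.0, 0.015, 0.0, -0.0]
contact_force: [-1.0, 1.2, 0.6]
opening: 0.134
[0.56123773 0.09494321 0.185     ] 0.0637710301741801
```

```bash
for i in 1; do python3 -m pendant '[[[0,0,0],[0.001,0,0],0.05],[[0,0,0],[0.0015,0,0],0.05],[[0,0,0],[0.0015,0,0],0.05]]' | sed -n '1,2p;4p'; done
python3 -m pendant '[[[0,0,0],[0.001,0,0],0.05],[[0,0,0],[0.001,0,0],0.05]]'| sed -n '1,2p;4p'
python3 -m pendant '[[[0,0,0],[0.001,0,0],0.05],[[0,0,0],[0.001,0,0],0.05]]'| sed -n '1,2p;4p'
```

```text
clock: 18.35
tool_pos: [0.5562, 0.0967, 0.1906]
contact_force: [-2.5, 1.8, 0.7]
clock: 18.55
tool_pos: [0.5573, 0.0968, 0.1906]
contact_force: [-0.1, 1.7, 1.0]
clock: 18.75
tool_pos: [0.5583, 0.0968, 0.1905]
contact_force: [-1.7, 1.5, 0.0]
```

```bash
python3 -m pendant '[[[0,0,0],[0.001,0,0],0.05],[[0,0,0],[0.001,0,0],0.05]]'| sed -n '1,2p;4p'
python3 -m pendant '[[[0,0,0],[0.001,0,0],0.05],[[0,0,0],[0.001,0,0],0.05]]'| sed -n '1,2p;4p'
```

```text
clock: 18.95
tool_pos: [0.5592, 0.0968, 0.1905]
contact_force: [-1.0, 2.5, 0.5]
clock: 19.15
tool_pos: [0.5601, 0.0969, 0.1905]
contact_force: [-2.0, 1.3, 1.3]
```

```bash
python3 -m pendant '[[[0,0,0],[0.001,-0.0004,0],0.05],[[0,0,0],[0.001,-0.0004,0],0.05]]'| sed -n '1,2p;4p'
python3 -m pendant '[[[0,0,0],[0.001,0,0],0.05],[[0,0,0],[0.001,0,0],0.05]]'| sed -n '1,2p;4p'
```

```text
clock: 19.35
tool_pos: [0.5605, 0.0969, 0.1904]
contact_force: [-3.4, 0.9, 3.4]
clock: 19.55
tool_pos: [0.561, 0.097, 0.1904]
contact_force: [-4.1, 0.9, 3.7]
```

```bash
python3 -m pendant '[[[0,0,0],[0.001,0,0],0.05],[[0,0,0],[0.001,0,0],0.05]]'| sed -n '1,2p;4p'
python3 -c "
from plant import r
import numpy as np
print(np.mean([r.get_state()['contact_force'] for _ in range(5)],0))"
```

```text
clock: 19.75
tool_pos: [0.5615, 0.0971, 0.1903]
contact_force: [-5.9, 1.4, 4.0]
[-5.92619056  1.35046283  4.02500006]
```

```bash
python3 -m pendant '[[[0,0,0],[0.0007,0,0],0.05],[[0,0,0],[0.0014,0,0],0.05],[[0,0,0],[0.0014,0,0],0.05]]'| sed -n '1,2p;4p'
python3 -m pendant '[[[0,0,0],[0,0,0],0.05],[[0,0,0],[0,0,0],0.05],[[0,0,0],[0,0,0],0.05],[[0,0,0],[0,0,0],0.05],[[0,0,0],[0,0,0],0.05],[[0,0,0],[0,0,0],0.05],[[0,0,0],[0,0,0],0.05]]'| sed -n '1,2p;4p'; python3 st.py
```

```text
clock: 20.05
tool_pos: [0.5618, 0.0971, 0.1902]
contact_force: [-8.8, 1.2, 6.1]
clock: 20.75
tool_pos: [0.5618, 0.0971, 0.1902]
contact_force: [-7.6, 0.7, 6.6]
[-0.06  0.66 -0.33  1.75  0.28  0.79 -0.49] 179.01712056537818 0.06316274146247916 yaw 1.718364277717478
```

```bash
python3 -m pendant '[[[0,0,0],[-0.001,0,0],0.05],[[0,0,0],[-0.002,0,-0.0005],0.05],[[0,0,0],[-0.0028,0,-0.001],0.05],[[0,0,0],[-0.0028,0,-0.001],0.05],[[0,0,0],[-0.0028,0,-0.001],0.05]]'
```

```text
clock: 21.25
tool_pos: [0.5611, 0.0968, 0.191]
eef_rot: [1.0, 0.015, -0.001, 0.0]
contact_force: [-2.5, 0.5, -2.7]
opening: 0.135
```

```bash
python3 -m pendant '[[[0,0,0],[-0.0006,0,0.0003],0.05],[[0,0,0],[-0.0006,0,0.0003],0.05],[[0,0,0],[-0.0006,0,0.0003],0.15],[[0,0,0],[-0.0006,0,0.0003],0.18],[[0,0,0],[-0.0006,0,0.0003],0.22],[[0,0,0],[-0.0006,0,0.0003],0.28],[[0,0,0],[-0.0006,0,0.0003],0.32]]' && python3 -m pendant '[[[0,0,0],[0,0,-0.005],0.32],[[0,0,0],[0,0,-0.015],0.32],[[0,0,0],[0,0,-0.03],0.32],[[0,0,0],[0,0,-0.05],0.32],[[0,0,0],[-0.01,0,-0.08],0.32],[[0,0,0],[-0.04,0,-0.12],0.32],[[0,0,0],[-0.08,0,-0.15],0.32],[[0,0,0],[-0.12,0,-0.15],0.32],[[0,0,0],[-0.15,0,-0.15],0.32]]' && python3 -m pendant '[[[0,0,0],[0,0,0],0.32],[[0,0,0],[0,0,0],0.32],[[0,0,0],[0,0,0],0.32],[[0,0,0],[0,0,0],0.32],[[0,0,0],[0,0,0],0.32]]'; python3 - <<'E'
from h import *
from plant import r
T=r.snapshot("top");S=r.snapshot("scene");pickle.dump(T,open("pics/top3.pkl","wb"));pickle.dump(S,open("pics/scene3.pkl","wb"))
a=crop("top3",150,165,100,100,5,None);b=crop("scene3",290,150,100,100,5,None)[:, :300]
b=crop("scene3",300,145,60,100,5,None)
cv2.imwrite("pics/f.png",np.hstack([a,b]))
m0=load("scene0")["image"].astype(int);df=np.abs(m0-S["image"]).max(2)
print("purple",df[176:225,178:205].max(),"blue",df[146:194,222:245].max(),"thumb",df[250:285,210:240].max(),"trowel",df[295:335,220:345].max())
g=T["image"].astype(int);m=(g.min(2)>140)&(g.max(2)-g.min(2)<30)
for v in list(range(203,210,3))+list(range(230,236,2)):
    x=np.nonzero(m[v,190:210])[0]+190
    if len(x):print(v,x.min(),x.max(),at(T,(x.mean(),v),.185)[:2].round(4))
E
```

```text
clock: 21.95
tool_pos: [0.5615, 0.0972, 0.1915]
eef_rot: [1.0, 0.015, 0.001, -0.0]
contact_force: [0.4, 0.2, -0.2]
opening: 0.316
clock: 22.85
tool_pos: [0.4093, 0.093, 0.343]
eef_rot: [1.0, 0.015, 0.002, -0.0]
contact_force: [0.3, 0.7, 0.8]
opening: 0.32
clock: 23.35
tool_pos: [0.4117, 0.0929, 0.341]
eef_rot: [1.0, 0.015, -0.0, -0.0]
contact_force: [0.1, 0.2, 0.1]
opening: 0.318
purple 75 blue 238 thumb 76 trowel 13
203 198 201 [0.609  0.0985]
206 198 201 [0.6018 0.0985]
209 197 202 [0.5948 0.0985]
230 194 209 [0.5454 0.0922]
232 196 209 [0.5407 0.0916]
234 198 208 [0.536  0.0904]
```

View pics/f.png

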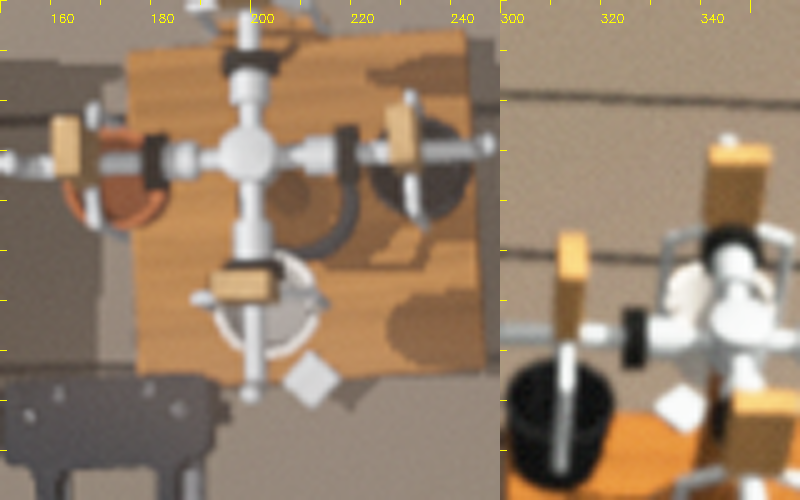

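```bash
python3 -m pendant '[[[0,0,0],[0,0,0],0.32],[[0,0,0],[0,0,0],0.32],[[0,0,0],[0,0,0],0.32],[[0,0,0],[0,0,0],0.32],[[0,0,0],[0,0,0],0.32],[[0,0,0],[0,0,0],0.32]]' | head -1; python3 - <<'E'
from h import *
from plant import r
T=load("top3");S=load("scene3");T2=r.snapshot("top")
print("motion",np.abs(T["image"].astype(int)-T2["image"])[165:265,150:250].max())
hub=at(T,(199.6,196),.203);tip=at(T,(200.2,243.6),.2);ang=lambda v:np.degrees(np.arctan2(v[1],v[0]))%360
c=[at(T,(150+x/5,165+y/5),.02) for x,y in((127,52),(464,30),(485,371),(137,384))]
f=np.mean(c,0);dm=at(T,(212.2,241),.02)
print(hub,tip,"branch",ang(tip-hub),"foot",f,"mark dir",ang(dm-f),"foot yaw",ang(c[0]-c[3]),ang(c[1]-c[2]),ang(c[0]-c[1])-90)
print("scene tip",at(S,(345.6,173.5),.2), "block",at(T,(150+244/5,165+285/5),.237))
a=load("scene0")["image"].astype(int);df=np.abs(a-S["image"]).max(2)
import numpy as np
for n,(y0,y1,x0,x1) in dict(purple=(176,225,178,205),thumb=(250,285,210,240),blue=(146,165,222,245)).items():
    p=cv2.phaseCorrelate(a[y0:y1,x0:x1].mean(2),S["image"][y0:y1,x0:x1].astype(float).mean(2));print(n,np.round(p[0],2))
E
```

```text
clock: 24.05
motion 39
[0.62251455 0.09516717 0.203     ] [0.51308432 0.09443393 0.2       ] branch 180.38390713350708 foot [0.62379903 0.0964151  0.02      ] mark dir 182.43838881118396 foot yaw 2.1159949143949968 2.6405259727653347 2.4109069684675433
scene tip [0.51588547 0.0959722  0.2       ] block [0.55871209 0.09113046 0.237     ]
purple [0.03 0.11]
thumb [-0.05  0.02]
blue [ 0.13 -0.62]
```

```bash
python3 - <<'E'
from h import *
from plant import r
T0=load("top0");T=load("top3");A=r.snapshot("top")
B=r.snapshot("top")
d=np.abs(A["image"].astype(int)-B["image"]).max(2)[165:265,150:250];d3=np.abs(A["image"].astype(int)-T["image"]).max(2)[165:265,150:250]
print("noise/motion",d.max(),d.mean(),d3.max(),d3.mean(),np.argwhere(d3>25)[:8].tolist(), "pot region",d3[45:80,38:66].max(),d3[45:80,38:66].mean())
p=lambda y0,y1,x0,x1:np.round(cv2.phaseCorrelate(T0["image"][y0:y1,x0:x1].astype(float).mean(2),A["image"][y0:y1,x0:x1].astype(float).mean(2))[0],2)
print("blue",p(280,310,310,350),"purple",p(230,262,345,375),"thumb",p(168,198,296,326))
E
```

```text
noise/motion 9 1.7636 38 2.0247 [[74, 26], [75, 40], [82, 5], [84, 5], [84, 6], [91, 0], [93, 2], [93, 3]] pot region 30 1.7163265306122448
blue [0.04 0.4 ] purple [ 0.22 -0.11] thumb [-0.04  0.03]
```

```bash
python3 -c "
from plant import r
print(r.finish_job(), r.get_state()['clock'])"
```

```text
the job is handed in; nothing more can be done
the job is handed in; nothing more can be done
```

I turned the tree about 156° clockwise so the empty branch is over the pointer. Then I threaded the white pot's hanger over the upturned tip, set it on the branch and slid it in. The rubber stop met it about 65 mm from the hinge axis. I held it there at about 8 N for roughly 0.9 s, eased off, released it and backed clear. The job was handed in with the clock at about 24 s.

**Last checks**
- **Pot:** it hangs right at the stop. Successive top pictures showed no movement of the pot or tree.
- **Hung things:** the last picture shows the charcoal and terracotta pots still on their branches. The dibber's block and hanger also show on theirs.
- **Bench:** image shifts for the thumb pot and purple pot are near zero, and the trowel shows no visible change. The blue pot's patch shifted about 0.5 pixel, which I put down to changed shadows and the white pot no longer being there, without confirming it. The large charcoal pot was not checked after the start.

**What disagreed**
- **Branch angle:** estimates put the branch at 180.4° to 181.7° and the pointer at 181.6° to 182.4°. The branch may be 1° to 2° off, about 3 mm at the tip. I left it rather than nudge the tree with the pot hanging.
- **Gripper length:** the real fingertips sat about 20 mm behind the reported TCP, not 8 mm ahead of it as stated. My first two attempts to grip the branch closed above it, with no significant contact force. I allowed for this from then on.

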